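# Slide the yellow railing post into the corner of the welding fence

### The job

Slide the tall railing post with the yellow foot across the bench until its foot is up against both the dark steel back fence and the red stop block that sticks out from the middle of the fence. Push it gently and low down so that it keeps standing: it must not tip or be lifted off the bench. Leave the blue-footed post and everything else on the bench where it is.

Things in the scene. Friction and masses are not known exactly. Their poses are not given: they have to be found in the camera images.
- post_yellow: the post to slide: upright, 210 mm tall, about 0.6 kg; round yellow foot 64 mm across, 28 high, narrowing over 8 mm to an aluminium tube 20 across; yellow cap 28 across, 12 high. Origin at the centre of its underside, z up. It stands loose and tips if pushed well above its foot
- post_blue: the same post but with blue foot and cap, origin at the centre of its underside; to be left alone. The two posts stand on opposite sides of the stop block, either may be left or right
- fixture: fixed fence: dark steel bar 440 long, 25 thick, 20 high; a red stop block 24 wide, 20 high juts 70 mm at right angles from the middle of its working face. Origin mid-bar on that face, at bench height; x away from the robot into the bar (bar x 0 to 25 mm, block x -70 to 0), y along the bar to the left (block y -12 to 12). A foot touching both is centred at x -32, y +44 or -44 mm
- tape: bystander to leave alone: roll of orange tape lying flat, 76 across, 20 high (sizes in mm)
- oil: bystander to leave alone: green oil bottle, 60 across, 190 high (sizes in mm)
- hammer: bystander to leave alone: hammer lying flat (sizes in mm)
- jar: bystander to leave alone: lidded glass jar, 68 across, 80 high (sizes in mm)
- offcut: bystander to leave alone: short aluminium tube offcut, 30 x 120 x 30, lying flat (sizes in mm)

How it is judged:
By the outcome, as a careful person would: the job done as asked, in the order asked, and still so for the second after the job is handed in, with the robot touching nothing.
It also fails if it takes over 54 s, if anything falls off the work surface, if the arm or the gripper's body presses on something with over 40 N, if the wrist force passes 120 N, or if a joint passes its speed limit or range.

### The arm

A 7-joint arm with a two-finger parallel gripper is mounted at the origin on the work surface. World frame = base frame: x ahead of the robot, y to its left, z up, the work surface at z = 0. Lengths are in m, angles in rad, forces in N, time in s.
With the tool pointing down it reaches from about 0.375 to 0.925 m from the base axis. Payload 3.1 kg.
Tool frame: the origin (TCP) lies between the finger pads; the fingertips stand 19 mm ahead of it and the grasp point (between the pads) is the TCP; z points along the fingers, y is the line along which they close (so a half turn about z gives the same grasp; the last joint's range is limited). The gripper opens to 85 mm and grips with 20 to 120 N. Pads are 22 mm wide; open, the fingers measure 114 mm over their backs; the gripper's body (76 mm by 85 mm) begins 54 mm behind the grasp point. The pads swing forward as they close: fully open they stand 13 mm farther back than shut.
Start: joints at [-0.098, 0.383, 0.044, 1.598, -0.018, 1.161, -0.05], TCP at [0.65, 0, 0.25] pointing down, gripper open.
Joint ranges: [-2.61, 2.61], [-0.41, 2.15], [-1.48, 1.57], [0, 2.5], [-1.57, 4.71], [0.05, 1.97], [-2.85, 2.85]. Speed limits (rad/s): [2.79, 2.79, 3.14, 3.14, 3.14, 3.14, 3.14].

### API

Orientations are given as a unit quaternion [x, y, z, w].
In Python, from bench import move_ptp, movel, move_j, move_gripper, pause, inverse_kinematics, read_camera, camera_params, MotionError, sign_off, look_for, tip_of, read_time_s, read_qpos, read_joint_vel, read_effort, read_eef_pos, read_tcp_rot, read_ft_force, read_ft_torque, read_finger_gap, read_grasp_force gives the robot as it stands. Calls block until the motion is done:
- move_ptp(position, orientation): joint-space move of the TCP to a pose.
- movel(position, orientation=None, speed=0.15): straight line of the TCP; orientation=None keeps the orientation; speed is the mean speed in m/s.
- move_j(angles): joint-space move.
- move_gripper(opening, effort=None): finger opening in m; effort is the grip in N (None keeps the last); returns when the fingers have stopped.
- pause(seconds).
- inverse_kinematics(position, orientation): joint angles nearest the present ones, or None.
- read_camera(name): name is "scene" or "side" or "wrist"; returns the picture (420x560x3 uint8, red, green, blue); there is no depth.
- camera_params(name): a dict with "K" (3x3 intrinsics, pixels), "dist_coeffs" ([k1, k2, p1, p2, k3] as OpenCV has them; the pictures are not rectified), "camera_from_world" (4x4, takes a point from world to camera coordinates). Camera axes: x right, y down, z forward; pixel columns grow to the right and rows downward; lengths in m; the calibration is good to about 2 mm. A picture is of the moment at which its call begins: read the wrist's pose just before it. camera_params takes no time and is no camera call; for the wrist camera it gives the pose at the moment of the call.
A pose or a line that the arm cannot do raises MotionError and nothing moves.
- sign_off(): hands the job in; it is judged then, once.
Trained networks look in the newest picture that a camera, given by its name, has taken for a name from the list of things; names that differ only in an ending like _2 or _b are one class to them, and where a whole thing is asked for, a point or a joint stands for the part that bears it (a point fixed in the world has none). Each returns a list of dicts, best first, with "confidence" (0 to 1); they miss things now and then, are a little off and sometimes report something else, mostly with a low value. They report only what shows in the picture. A call takes as long as a camera call.
- look_for(camera, name): "at" ([column, row] in pixels, amid what is visible of it).
- tip_of(camera, name): "at" ([column, row] in pixels: a listed point, or the origin of a listed thing).
Readings, each from a call of its own:
- read_time_s(): time.
- read_qpos(): joint angles.
- read_joint_vel(): joint speeds.
- read_effort(): joint torques, N m.
- read_eef_pos(): TCP position.
- read_tcp_rot(): TCP orientation.
- read_ft_force(): force on the tool from outside, world axes, zero at the start.
- read_ft_torque(): the same for the moment, N m.
- read_finger_gap(): finger opening in m.
- read_grasp_force(): force on a finger pad.
Only numpy, scipy, OpenCV 4.12 (cv2) and the standard library are available. Lean on these libraries where they do the work, as an engineer would, in place of code of your own. Each camera call takes 0.05 s, during which the arm holds its last target. There are 200 camera calls.

## Working session

There is one attempt and no reset: what is moved stays moved. The work goes in short steps, each a Python script; the robot and the scene stay as the last script left them, time stands still between calls to the robot, and variables do not carry over. Pictures are saved under pics/ and viewed, at most 10 in all, crops included, and the job is handed in when it is done.

```bash
mkdir -p pics; cat > h.py <<'E'
import numpy as np, cv2
from bench import *
def ray(cam,uv,z):
    p=camera_params(cam);K=np.array(p["K"]);d=np.array(p["dist_coeffs"]);T=np.array(p["camera_from_world"])
    n=cv2.undistortPoints(np.array([[uv]],float),K,d)[0,0]
    R,t=T[:3,:3],T[:3,3];c=-R.T@t;v=R.T@np.array([n[0],n[1],1]);return c+v*(z-c[2])/v[2]
def proj(cam,P):
    p=camera_params(cam);T=np.array(p["camera_from_world"])
    return cv2.projectPoints(np.array(P,float).reshape(-1,1,3),cv2.Rodrigues(T[:3,:3])[0],T[:3,3],np.array(p["K"]),np.array(p["dist_coeffs"]))[0][:,0]
def save(cam,n):
    im=read_camera(cam);cv2.imwrite(f"pics/{n}.png",im[:,:,::-1]);return im
E
python3 - <<'E'
from h import *
print(read_tcp_rot())
for c in("scene","side"):
    save(c,c+"0")
    for n in("post_yellow","post_blue","fixture","tape","oil","hammer","jar","offcut"):
        for f in(tip_of,look_for):
            for r in f(c,n)[:2]: print(c,n,f.__name__,np.round(r["at"]),round(r["confidence"],2),ray(c,r["at"],0).round(3) if f is tip_of else "")
E
python3 -c "
import cv2,numpy as np
"
```

```text
[ 0.70706148  0.70715088 -0.00096872 -0.00086759]
scene post_yellow call [299. 241.] 0.84 [0.587 0.137 0.   ]
scene post_yellow call [247. 226.] 0.74 [ 0.695 -0.007  0.   ]
scene post_yellow call [300. 227.] 0.98 
scene post_blue call [243. 195.] 0.98 [ 0.627 -0.172  0.   ]
scene post_blue call [245. 190.] 0.67 
scene fixture call [242. 228.] 0.59 [ 0.711 -0.008 -0.   ]
scene fixture call [252. 231.] 0.79 
scene tape call [280. 202.] 0.77 [ 0.537 -0.067  0.   ]
scene tape call [279. 204.] 0.66 
scene oil call [386. 322.] 0.68 [0.563 0.523 0.   ]
scene oil call [393. 304.] 0.94 
scene hammer call [248. 148.] 0.7 [ 0.46  -0.454  0.   ]
scene hammer call [222. 153.] 0.6 
scene jar call [225. 237.] 0.65 [0.779 0.005 0.   ]
scene offcut call [383. 266.] 0.73 [0.435 0.354 0.   ]
scene offcut call [381. 262.] 0.63 
side post_yellow call [267. 208.] 0.66 [0.579 0.145 0.   ]
side post_yellow call [265. 197.] 0.81 
side post_blue call [291. 265.] 0.97 [ 0.619 -0.152  0.   ]
side post_blue call [316. 230.] 0.63 [0.719 0.003 0.   ]
side post_blue call [290. 252.] 0.81 
side fixture call [313. 231.] 0.77 [ 0.709 -0.003  0.   ]
side fixture call [318. 232.] 0.94 
side tape call [264. 244.] 0.73 [ 0.554 -0.046 -0.   ]
side tape call [263. 243.] 0.93 
side tape call [266. 199.] 0.46 
side oil call [255. 154.] 0.82 [0.572 0.544 0.   ]
side oil call [252. 142.] 0.78 
side hammer call [245. 359.] 0.64 [ 0.47  -0.463  0.   ]
side hammer call [251. 356.] 0.82 
side hammer call [336. 216.] 0.25 
side jar call [294. 268.] 0.65 [ 0.624 -0.169  0.   ]
side jar call [337. 227.] 0.64 [ 0.785  0.009 -0.   ]
side jar call [338. 214.] 0.97 
side jar call [251. 359.] 0.39 
side offcut call [224. 179.] 0.72 [0.441 0.363 0.   ]
side offcut call [222. 176.] 0.52
```

View pics/scene0.png

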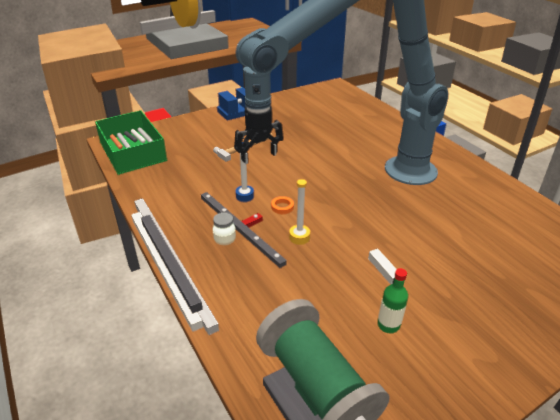

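View pics/side0.png

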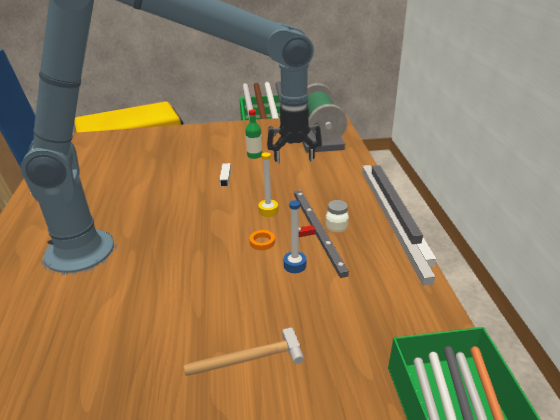

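The scene view shows the yellow post with its foot at (299,235), left of the red stop at (252,220). The blue post is on the other side at (244,195), and the jar is behind the fence. The way to the left-hand corner looks clear. I'll take one wrist look to get the fence yaw and the corner position.

```bash
python3 - <<'E'
from h import *
q=read_tcp_rot()
move_ptp([0.58,0.0,0.36],q)
im=save("wrist","w0")
print(read_time_s(),read_eef_pos())
for n in("post_yellow","post_blue","fixture","tape"):
    for f in(tip_of,):
        for r in f("wrist",n)[:2]: print(n,np.round(r["at"]),round(r["confidence"],2),ray("wrist",r["at"],0).round(3))
np.save("wp.npy",camera_params("wrist"),allow_pickle=True)
E
```

```text
2.3333 [5.79683774e-01 5.04050400e-05 3.59298145e-01]
post_yellow [282.  65.] 0.58 [0.578 0.121 0.   ]
post_blue [311. 266.] 0.74 [ 0.621 -0.163  0.   ]
fixture [374. 168.] 0.85 [ 0.706 -0.014  0.   ]
tape [257. 188.] 0.67 [ 0.543 -0.042  0.   ]
tape [426. 153.] 0.39 [0.778 0.008 0.   ]
```

View pics/w0.png

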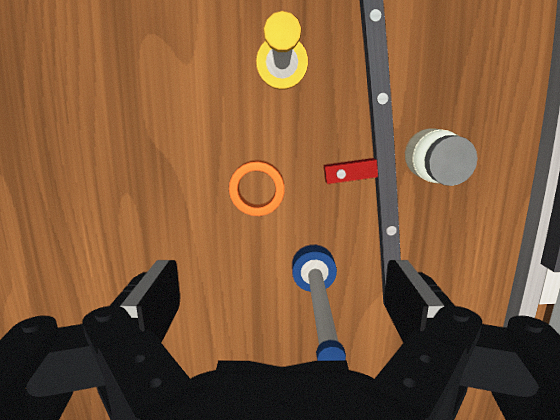

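The wrist view shows the yellow foot's ring centred near (282,63). The fence's working edge runs from about (361,0) to (385,290), and the red block runs from (325,174) to (378,168).

```bash
cat >> h.py <<'E'
from scipy.spatial.transform import Rotation as Ro
def ori(d,th):
    d=np.array([*d,0.]);z=d*np.sin(th)-np.array([0,0,1])*np.cos(th)
    y=np.array([-d[1],d[0],0]);x=np.cross(y,z);return x,y,z
E
python3 - <<'E'
from h import *
im=cv2.imread("pics/w0.png");h=cv2.cvtColor(im,cv2.COLOR_BGR2HSV)
m=cv2.inRange(h,(22,150,120),(35,255,255));ys,xs=np.nonzero(m);k=ys>47
print("foot px",xs[k].min(),xs[k].max(),ys[k].max())
a,b,l,r=[ray("wrist",p,z) for p,z in(((282,ys[k].max()),.014),((282,62),.028),((xs[k].min(),62),.028),((xs[k].max(),62),.028))]
print("foot",a.round(4),b.round(4),l.round(4),r.round(4), "dia",np.linalg.norm(l-r))
e1,e2=ray("wrist",(361,0),.02),ray("wrist",(385,290),.02)
print("edge",e1,e2); u=(e1-e2)[:2];u/=np.linalg.norm(u)
print("yaw",np.degrees(np.arctan2(-u[0],u[1])))
rm=cv2.inRange(h,(0,150,80),(6,255,255))|cv2.inRange(h,(172,150,80),(180,255,255))
c=max(cv2.findContours(rm,0,2)[0],key=cv2.contourArea);box=cv2.boxPoints(cv2.minAreaRect(c));print(box.round())
B=np.array([ray("wrist",p,.02) for p in box]);print(B.round(4))
bc=B.mean(0)[:2];n=np.array([u[1],-u[0]]);O=e2[:2]+u*((bc-e2[:2])@u);print("O",O,"block mid depth",(bc-O)@n)
T=O-.032*n+.044*u;P=(l+r)[:2]/2;print("target",T,"post",P,"n",n,"u",u)
d=(T-P);L=np.linalg.norm(d);d/=L;print(d,L)
q0=read_qpos()
for th in(20,30,35):
  for s in(1,-1):
    x,y,z=ori(d,np.radians(th));q=Ro.from_matrix(np.c_[s*x,s*y,z]).as_quat()
    for off in(-.08,-.036+L): 
      p=P+d*off;print(th,s,off,np.round(inverse_kinematics([*p,.03],q),2) if inverse_kinematics([*p,.03],q) is not None else None)
E
```

```text
foot px 257 307 87
foot [0.5785 0.0929 0.014 ] [0.5786 0.1217 0.028 ] [0.5481 0.1218 0.028 ] [0.6091 0.1218 0.028 ] dia 0.06099822649241984
edge [0.67403715 0.19568503 0.02      ] [ 0.73118048 -0.19253037  0.02      ]
yaw 8.373518209461933
[[323. 164.]
 [376. 157.]
 [378. 177.]
 [326. 184.]]
[[ 0.6331 -0.0058  0.02  ]
 [ 0.7024  0.0041  0.02  ]
 [ 0.7078 -0.0221  0.02  ]
 [ 0.6375 -0.0321  0.02  ]]
O [ 0.70416289 -0.0089806 ] block mid depth -0.034325467291243895
target [0.66609649 0.02989032] post [0.57858051 0.12179188] n [0.98933975 0.14562578] u [-0.14562578  0.98933975]
[ 0.68961667 -0.7241746 ] 0.12690525179235707
20 1 -0.08 [-0.48  0.49 -0.13  2.05  0.69  0.66 -0.4 ]
20 1 0.09090525179235706 [-0.35  0.58  0.07  1.9   0.52  0.57  0.03]
20 -1 -0.08 [-1.58  1.21  1.36  2.09 -1.18  0.9  -2.03]
20 -1 0.09090525179235706 [-0.64  0.62  0.43  1.91  0.15  0.5  -2.81]
30 1 -0.08 [-0.59  0.52 -0.11  2.07  0.93  0.75 -0.69]
30 1 0.09090525179235706 [-0.5   0.59  0.15  1.96  0.83  0.55 -0.33]
30 -1 -0.08 [-1.68  1.28  1.35  2.11 -1.12  0.78 -2.17]
30 -1 0.09090525179235706 [-1.32  1.32  1.35  1.99 -1.28  0.76 -1.83]
35 1 -0.08 [-0.64  0.55 -0.11  2.08  1.03  0.81 -0.81]
35 1 0.09090525179235706 [-0.57  0.61  0.19  1.98  0.98  0.57 -0.51]
35 -1 -0.08 [-1.73  1.34  1.35  2.12 -1.09  0.74 -2.25]
35 -1 0.09090525179235706 [-1.36  1.36  1.35  2.01 -1.28  0.69 -1.88]
```

```bash
cat >> h.py <<'E'
P=np.array([.5785,.1225]);T=np.array([.6661,.0299]);d=T-P;L=np.linalg.norm(d);d/=L
x_,y_,z_=ori(d,np.radians(30));Q=Ro.from_matrix(np.c_[x_,y_,z_]).as_quat()
E
python3 - <<'E'
from h import *
print("scene/side foot",ray("scene",(299.5,234),.02).round(3),ray("side",(268,208),.02).round(3))
s=P-d*.095
move_gripper(.040)
move_ptp([*s,.33],Q); movel([*s,.05],Q,.15)
pause(.2);f0=np.array(read_ft_force());print(f0,read_finger_gap())
for z in np.arange(.044,.012,-.002):
    movel([*s,z],Q,.05);f=np.array(read_ft_force())-f0
    if f[2]>2: break
print(z,f,read_eef_pos(),read_time_s())
movel([*s,z+.006],Q,.05)
save("side","s1");save("wrist","w1")
a=cv2.imread("pics/s1.png")[100:300,160:400];b=cv2.imread("pics/w1.png")
cv2.imwrite("pics/c1.png",np.hstack([cv2.resize(a,(400,333)),cv2.resize(b,(400,333))]))
E
```

```text
scene/side foot [0.582 0.129 0.02 ] [0.581 0.117 0.02 ]
[-0.70248167  0.3168765  -0.68117724] 0.03971491653898756
0.017999999999999974 [-2.01315127 -1.16306013  6.9577475 ] [0.51350318 0.19159473 0.01899497] 9.6083
```

View pics/c1.png

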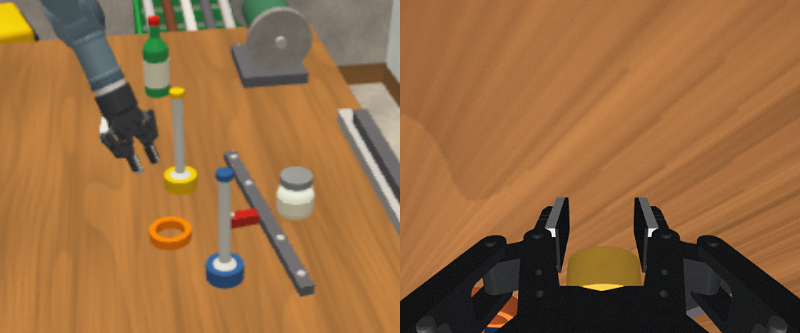

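The crops show the finger cradle behind the yellow foot, centred on it and leaning back clear of the tube. Now I'll push slowly to just short of the corner.

```bash
python3 - <<'E'
from h import *
f0=np.array(read_ft_force())
o=-.095
while o<L-.062:
    o+=.012;movel([*(P+d*o),.024],Q,.04);f=np.array(read_ft_force())-f0
    print(round(o,3),f.round(1))
    if np.linalg.norm(f)>15: break
print(read_time_s())
save("side","s2");save("scene","sc2")
a=cv2.imread("pics/s2.png")[140:290,200:400];b=cv2.imread("pics/sc2.png")[130:280,180:380]
cv2.imwrite("pics/c2.png",np.hstack([cv2.resize(a,(400,300)),cv2.resize(b,(400,300))]))
E
```

```text
-0.083 [-0.1  0.5 -0. ]
-0.071 [ 0.3  1.3 -0.1]
-0.059 [ 0.5  1.5 -0.3]
-0.047 [0.1 1.9 0.1]
-0.035 [ 0.2  1.  -1.2]
-0.023 [0.9 1.6 0.3]
-0.011 [ 0.4  1.7 -0.6]
0.001 [-0.3  2.7 -1. ]
0.013 [ 0.7  2.2 -0.6]
0.025 [-0.2  1.7 -0.8]
0.037 [ 0.2  1.3 -1.4]
0.049 [ 0.7  1.1 -0.3]
0.061 [ 1.8  1.8 -1.4]
0.073 [ 0.5  1.3 -0.5]
16.275
```

View pics/c2.png

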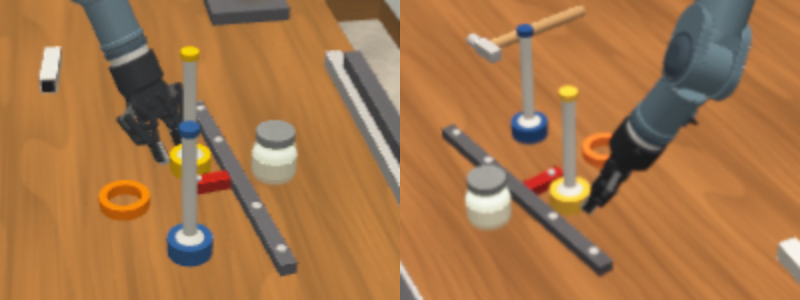

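The post is upright in the cradle, about 1–2 cm short of both faces. I'll do the last bit in 2 mm steps and watch the force.

```bash
python3 - <<'E'
from h import *
f0=np.array([0,1.5,-.6])+0
o=.073;pause(.2);b=np.array(read_ft_force());print(b.round(1))
n=np.array([.9893,.1456]);u=np.array([-.1456,.9893])
while o<L-.02:
    o+=.002;movel([*(P+d*o),.024],Q,.03);pause(.1);f=np.array(read_ft_force())-b
    print(round(o,3),"push n,-u:",(-f[:2]@n).round(1),(f[:2]@u).round(1),(np.array(read_eef_pos())[:2]-P)@d)
    if np.linalg.norm(f[:2])>12: break
print(read_time_s())
save("side","s3");save("scene","sc3")
a=cv2.imread("pics/s3.png")[160:270,240:370];b=cv2.imread("pics/sc3.png")[150:260,210:340]
cv2.imwrite("pics/c3.png",np.hstack([cv2.resize(a,(400,338)),cv2.resize(b,(400,338))]))
E
```

```text
[ 0.4  0.8 -1.3]
0.075 push n,-u: 2.0 1.0 0.07456757325245049
0.077 push n,-u: 2.1 1.7 0.07664687650922784
0.079 push n,-u: 1.3 1.1 0.07918354899049472
0.081 push n,-u: 1.4 1.5 0.08133592992969955
0.083 push n,-u: 1.6 2.0 0.08328445765112434
0.085 push n,-u: 1.2 1.5 0.08519068156299481
0.087 push n,-u: 2.2 1.4 0.08722713388559818
0.089 push n,-u: 1.7 2.1 0.08922389401496345
0.091 push n,-u: 2.2 2.3 0.0910539224621153
0.093 push n,-u: 4.1 4.3 0.09150847800440033
0.095 push n,-u: 7.3 6.7 0.09189922471874098
0.097 push n,-u: 9.6 8.2 0.09229345738269132
20.775
```

View pics/c3.png

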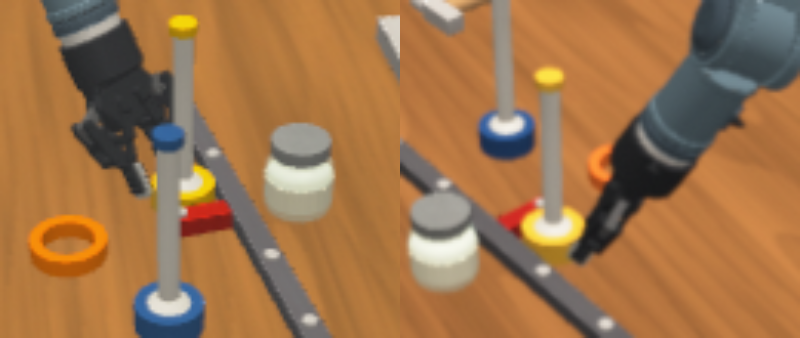

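Force rose along both directions and the foot looks seated in the corner. To make sure it touches both, I'll nudge it separately toward the block and toward the fence.

```bash
python3 - <<'E'
from h import *
n=np.array([.9893,.1456]);u=np.array([-.1456,.9893])
b=np.array([.4,.8])
c=P+d*.0925
movel([*c,.024],Q,.03)
for name,v,k in(("block",-u,0),("fence",n,1)):
    p=c.copy()
    for i in range(8):
        p=p+v*.0015;movel([*p,.024],Q,.03);pause(.1);f=b-np.array(read_ft_force())[:2]
        print(name,i,"n,-u",(f@n).round(1),(-f@u).round(1),"moved",((np.array(read_eef_pos())[:2]-c)@v).round(4))
        if f@v>9: break
    c=np.array(read_eef_pos())[:2]-v*.0005
print(c,read_time_s())
E
```

```text
block 0 n,-u 6.2 5.9 moved -0.0007
block 1 n,-u 6.5 7.5 moved -0.0005
block 2 n,-u 7.7 8.8 moved -0.0004
block 3 n,-u 8.7 9.0 moved -0.0
fence 0 n,-u 5.8 3.9 moved 0.0007
fence 1 n,-u 6.5 4.7 moved 0.0013
fence 2 n,-u 9.4 5.6 moved 0.0018
[0.64301296 0.05635165] 23.75
```

The foot resists at once in both directions, so it's touching both faces. Now I'll back off straight, lift clear and check.

```bash
python3 - <<'E'
from h import *
c=np.array(read_eef_pos())[:2]
movel([*(c-d*.005),.024],Q,.02);movel([*(c-d*.09),.024],Q,.08);movel([*(c-d*.09),.36],Q,.2)
move_ptp([.58,0,.36],[0.70706148,0.70715088,-0.00096872,-0.00086759])
im=save("wrist","w4");print(read_time_s())
h=cv2.cvtColor(im,cv2.COLOR_RGB2HSV)
cv2.imwrite("pics/c4.png",cv2.resize(im[20:300,180:480,::-1],(600,560),interpolation=cv2.INTER_CUBIC))
for k in("post_yellow","post_blue","fixture","tape"):
    for r in tip_of("wrist",k)[:1]: print(k,ray("wrist",r["at"],0).round(3))
E
```

```text
27.9667
post_yellow [0.665 0.031 0.   ]
post_blue [ 0.632 -0.154  0.   ]
fixture [ 0.709 -0.009  0.   ]
tape [ 0.547 -0.037  0.   ]
```

View pics/c4.png

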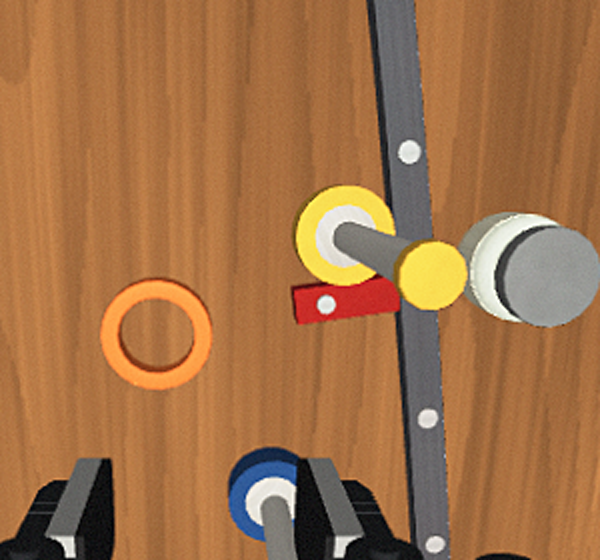

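The yellow foot touches both the fence and the block and the post is upright, measured at (0.665, 0.031) against a target of (0.666, 0.030). The blue post and the tape haven't moved.

```bash
python3 -c "
from bench import *
pause(.3);print(sign_off())"
```

```text
the job is handed in; nothing more can be done
None
```

The yellow-footed post is standing with its foot against both the fence and the red stop block, the blue post and other items were not touched, and I handed the job in at about 28 s of the 54 s allowed.

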